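# Find which way the reservoir cap unlocks and lift it off

## Task

The oil reservoir fixed to the bench has a bayonet cap with a grip bar, and it cannot be seen from outside whether this one unlocks clockwise or anticlockwise. Take the cap by its bar and gently try it both ways as needed: the wrong way it stops short, the right way it turns on until it is unlocked; do not force it, and do not pull on it while it is locked. Then lift it straight up and finish still holding it in the gripper, upright, about 10 cm above the open neck, leaving the things around as they are.

Things in the scene. Friction and masses are not known exactly. Their poses are not given: they have to be found in the camera images.
- reservoir: Grey cast oil reservoir, fixed to the bench: round foot 124 mm across with four bolts, body 92 mm, hollow neck 78 mm across, rim 90 mm above the bench; small brass drain plug on its -x side. Stands turned up to 35 degrees either way. Origin on its upright axis at the bench top, z up; when the cap is locked its bar points along this x axis within 6 degrees.
- neck_rim (a point): Centre of the neck's rim, 90 mm above the bench; axes as the reservoir's. The cap turns freely about this axis, without spring, between two hard stops: the wrong way it stops 20 to 30 degrees from the reservoir's x, still locked; the right way it goes on, can lift from about 45 degrees and ends at about 65. Which way is right changes from start to start and is hidden inside the neck.
- cap: Loose bayonet cap, 0.10 to 0.23 kg, seated in the neck: aluminium disc 77 mm across, 8 mm thick, with a black grip bar on top, 50 mm long along the cap's x, 12 mm thick along its y, rising from 8 to 37 mm above the disc's underside. Origin on the cap's axis at the disc's underside, which rests on the rim; z up.
- cap_bar (a point): Middle of the grip bar, 23 mm above the cap's origin, x along the bar: grip its flat faces (across y) from above. A grip of 15 to 25 N turns and lifts the cap; at a stop the bar then twists a little between the fingers instead of being forced. The cap has 1 to 2 mm of sideways play in the neck.
- cap_lugs (a point): Foot of the cap's stem, 21 mm below the cap's origin, hidden in the neck. Its two lugs sit under keepers with 2 mm of play, so a locked cap does not lift; unlocked, about 30 mm of lift brings it clear. A cap stays where it was turned to.
- oil_can: Bystander: red pump oil can with thin spout, 62x84x162 mm, standing to the left of the reservoir. Origin under its centre.
- tape_measure: Bystander: yellow tape measure, 36x93x68 mm, near the front edge of the bench. Origin under its centre.
- glue_tube: Bystander: white and red glue tube lying behind the reservoir, 46x155x35 mm. Origin under its centre.
There are look-alikes about, which are no part of the job. Leave any turquoise look-alike of the cap alone.

How it is judged:
On the way:
1. the cap is turned to its unlocked position (more than 45 degrees from the locked one) while still seated in the neck (angle between the x axis of cap and the x axis of reservoir, either way round above 0.785 rad and z of cap in the frame of neck_rim below 0.006 m), for 0.1 s.
At the end, for the whole second after the job is handed in: The gripper holds the cap at rest, upright within about 11 degrees, its underside 60 to 160 mm above the rim of the neck and its axis within 50 mm of the neck's axis, touching the reservoir nowhere (z of cap in the frame of neck_rim between 0.06 and 0.16 m and horizontal distance between cap and neck_rim below 0.05 m and angle between cap's own z axis and vertical below 0.2 rad and contact force between cap and the fingers above 1 N and contact force between cap and reservoir below 0.1 N and linear speed of cap below 0.03 m/s); the arm keeps its last pose, push and grip.
It fails at once if the cap is forced: pressed, pulled or wrenched against the reservoir with more than 80 N (contact force between cap and reservoir above 80 N).
It fails at once if the oil can, tape measure or glue tube is moved more than 30 mm (distance of any of oil_can, tape_measure, glue_tube from where it was at the start of the episode above 0.03 m).
It also fails if it takes over 43 s, if anything falls off the work surface, if the arm or the gripper's body presses on something with over 40 N, if the wrist force passes 120 N, or if a joint passes its speed limit or range.

## Robot

A 7-joint arm with a two-finger parallel gripper is mounted at the origin on a cart in front of the work surface, level with it; the furniture and walls round the work are solid. World frame = base frame: x ahead of the robot, y to its left, z up, the work surface at z = 0. Lengths are in m, angles in rad, forces in N, time in s.
With the tool pointing down it reaches from about 0.4 to 0.925 m from the base axis. Payload 4.1 kg.
Tool frame: the origin (TCP) lies at the very end of the fingers, on their centre line; the grasp point (between the pads) lies 19 mm behind it; z points along the fingers, y is the line along which they close (so a half turn about z gives the same grasp; the last joint's range is limited). The gripper opens to 85 mm and grips with 20 to 120 N. Pads are 22 mm wide; open, the fingers measure 114 mm over their backs; the gripper's body (76 mm by 85 mm) begins 54 mm behind the grasp point. The pads swing forward as they close: fully open they stand 13 mm farther back than shut.
Start: joints at [-1.393, 0.398, 0.045, 1.537, -0.019, 1.207, -0.051], TCP at [0.178, 0.625, 0.231] pointing down, gripper open.
Joint ranges: [-2.82, 2.82], [-0.49, 2.23], [-1.37, 1.46], [0, 2.46], [-1.36, 4.5], [0.23, 2], [-2.94, 2.94]. Speed limits (rad/s): [2.57, 2.57, 3.14, 3.14, 3.14, 3.14, 3.14].

## Interface

Orientations are given as a unit quaternion [w, x, y, z].
In Python, from cell import arm, snapshot gives the robot as it stands.
- The arm moves only by the shell command python3 -m inch 'ROWS' [FORCE]. ROWS is a JSON list of rows, 1 to 20 of them, each an object with the fields finger_gap (the opening from 0.0 (shut) to 1.0 (fully open)), sx, sy, sz (the shift in m), yaw (a turn about the tool's z in rad); a field left out counts as zero (the opening has to be given); each row is the pose to reach, as a shift and turn from the pose commanded when the command began, along the tool's axes at that moment; what a row does not reach only later rows make up. A row lasts 1/8 s, in which the tool goes at most 0.0625 m and 0.188 rad, less where a joint would pass 70% of its speed; a pose out of reach is approached as far as the arm can. The fingers move at their own pace and stop on an object; FORCE is the grip in N (left out, the last holds). Time passes only in rows, so rows that do not move let the fingers close. It prints the time, the measured TCP pose, the force, the opening and the grip force at its end. Input that does not fit is refused with a message, and nothing moves.
- arm.state(): the state, without advancing time (a new reading comes with each control period).
- snapshot(name): name is "side" or "top" or "wrist"; returns a dict with "frame" (400x640x3 uint8, red, green, blue), "depth" (400x640 float32, m along the optical axis (not along the pixel's ray), 0 where there is no reading), "fx", "fy", "cx", "cy" (pixels), "D" ([k1, k2, p1, p2, k3] as OpenCV has them; the pictures are not rectified), "position" and "attitude" of the camera in the world. Camera axes: x right, y down, z forward; pixel columns grow to the right and rows downward; lengths in m; the calibration is good to about 2 mm. A picture is of the moment at which its call begins.
- arm.job_done(): hands the job in; it is judged then, once.
The state is a dict: "t": time; "joint_positions": joint angles; "dq": joint speeds; "tau": joint torques, N m; "tool_pos": TCP position; "eef_rot": TCP orientation; "ft_force": force on the tool from outside, world axes, zero at the start; "moment": the same for the moment, N m; "finger_gap": opening from 0.0 (shut) to 1.0 (fully open); "finger_force": force on a finger pad.
Only numpy, scipy, OpenCV 4.12 (cv2) and the standard library are available. Lean on these libraries where they do the work, as an engineer would, in place of code of your own. Each camera call takes 0.05 s, during which the arm holds its last target. There are 200 camera calls.

## Working session

There is one attempt and no reset: what is moved stays moved. The work goes in short steps, Python scripts to look and compute and a shell command to move; the robot and the scene stay as the last step left them, time stands still between calls to the robot, and variables do not carry over. Pictures are saved under pics/ and viewed, at most 10 in all, crops included, and the job is handed in when it is done.

```bash
mkdir -p pics; cat > h.py <<'E'
import numpy as np,cv2
from scipy.spatial.transform import Rotation as R
from cell import arm,snapshot
def rot(q): return R.from_quat([q[1],q[2],q[3],q[0]]).as_matrix()
def att(s):
    a=np.array(s["attitude"],float); return a if a.shape==(3,3) else rot(a)
def K(s): return np.array([[s["fx"],0,s["cx"]],[0,s["fy"],s["cy"]],[0,0,1.]])
def rays(s,px):
    u=cv2.undistortPoints(np.array(px,float).reshape(-1,1,2),K(s),np.array(s["D"],float)).reshape(-1,2)
    return np.c_[u,np.ones(len(u))]@att(s).T
def onz(s,px,z):
    r=rays(s,px);p=np.array(s["position"],float); return p+r*((z-p[2])/r[:,2])[:,None]
def bydepth(s,px):
    r=rays(s,px);d=np.array([s["depth"][int(v),int(u)] for u,v in px]);return np.array(s["position"])+r*d[:,None]
def save(s,n): cv2.imwrite("pics/"+n,s["frame"][:,:,::-1])
E
python3 - <<'E'
from h import *
a=snapshot("top");b=snapshot("side")
print(a["position"],a["attitude"],b["position"],b["attitude"])
cv2.imwrite("pics/top.png",a["frame"][:,:,::-1]);cv2.imwrite("pics/side.png",b["frame"][:,:,::-1])
import pickle;pickle.dump((a,b),open("s.pkl","wb"))
print(arm.state())
E
```

```text
[ 0.36523042 -0.10714354  1.04180349] [-0.05468323  0.71367143 -0.69690694  0.04476105] [ 0.04767588 -0.80817002  0.5424389 ] [-0.48840082  0.83068996 -0.23120908  0.13401937]
{'t': 0.1, 'joint_positions': array([-1.39300503,  0.39913427,  0.04501396,  1.53771932, -0.01874662,
        1.20691825, -0.05068144]), 'dq': array([ 0.00159166, -0.00247446,  0.00084256, -0.00218775,  0.00170057,
       -0.00200678, -0.00071431]), 'tau': array([ 2.81891458e-03, -4.76264906e+01,  1.36950061e+00, -2.54949439e+01,
        1.18983036e-02,  5.09836114e-03,  8.12534637e-06]), 'tool_pos': array([0.17742099, 0.62473586, 0.23037183]), 'eef_rot': array([-8.63631734e-05,  1.37887287e-01,  9.90447537e-01, -8.74724993e-04]), 'ft_force': array([0.11435241, 0.51788337, 0.67603928]), 'moment': array([-0.03276034,  0.02634875, -0.01114262]), 'finger_force': 0.0, 'finger_gap': 1.0054585014983255}
```

View pics/top.png

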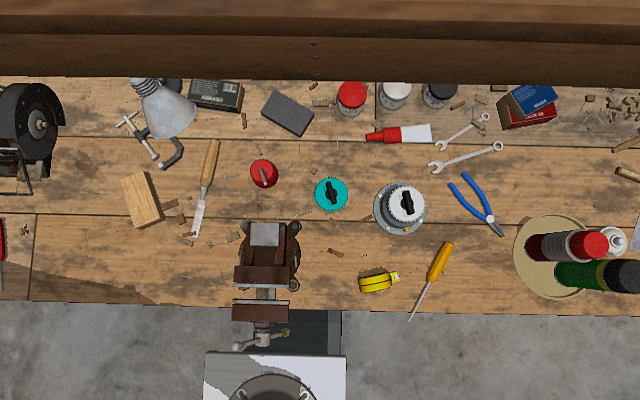

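View pics/side.png

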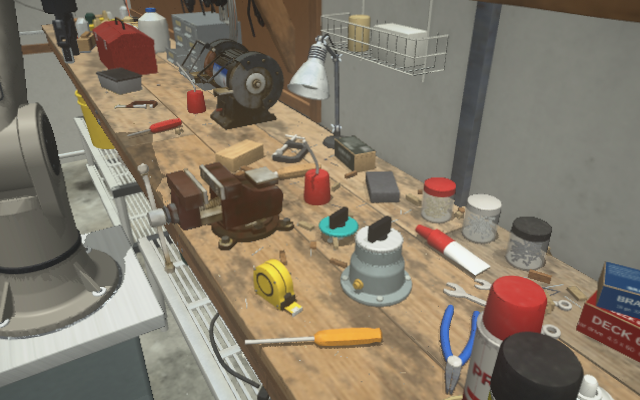

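The top view shows the aluminium cap with black bar on the grey reservoir at (406,204). Possible mix-ups are the turquoise cap at (331,194), the jar lids at (352,95), (396,93) and (440,93), and the red can at (264,172). By its description the target is (406,204). The side view shows it at (378,235) with the brass plug at (357,284). Next I measure and check a close crop.

```bash
python3 - <<'E'
from h import *
import pickle
a,b=pickle.load(open("s.pkl","rb"))
f=a["frame"].astype(int);mx=f.max(2)
vv,uu=np.mgrid[:400,:640]
near=np.hypot(uu-407,vv-204)<17
bar=(near&(mx<70)).astype(np.uint8)
n,l,st,c=cv2.connectedComponentsWithStats(bar);i=1+st[1:,4].argmax()
ys,xs=np.where(l==i)
P=onz(a,np.c_[xs,ys],.127)[:,:2]
(ce,wh,an)=cv2.minAreaRect(P.astype(np.float32)*1000)
m=P.mean(0);w,v=np.linalg.eigh(np.cov((P-m).T));print("bar",m,ce,wh,an,"axis deg",np.degrees(np.arctan2(v[1,1],v[0,1])),len(xs))
disc=(near&(f.min(2)>150)).astype(np.uint8)|(l==i).astype(np.uint8)
disc=cv2.morphologyEx(disc,cv2.MORPH_CLOSE,np.ones((5,5)))
ct=max(cv2.findContours(disc,0,2)[0],key=cv2.contourArea)
Q=onz(a,ct.reshape(-1,2),.098)[:,:2];(c2,r2)=cv2.minEnclosingCircle((Q*1000).astype(np.float32));print("disc",c2,r2)
print("depth bar/disc",bydepth(a,[(407,204),(400,195),(416,210)]))
# depth-based disc
dd=bydepth(a,np.c_[uu[near],vv[near]]);t=dd[(dd[:,2]>.088)&(dd[:,2]<.108)];print("disc by depth",t.min(0),t.max(0),t.mean(0))
t=dd[dd[:,2]>.118];print("bar by depth",t.min(0),t.max(0),t.mean(0))
# brass plug in side
h=cv2.cvtColor(b["frame"],cv2.COLOR_RGB2HSV);pl=cv2.inRange(h,(12,110,80),(32,255,255));pl[:,:345]=0;pl[:,372:]=0;pl[:270]=0;pl[300:]=0
ys,xs=np.where(pl>0);print("plug",xs.mean(),ys.mean(),bydepth(b,[(xs.mean(),ys.mean())]))
s=arm.state();Rm=rot(s["eef_rot"]);print(Rm)
x1=cv2.resize(a["frame"][160:250,290:450],None,fx=5,fy=5,interpolation=2)[:,:,::-1];cv2.imwrite("pics/c.png",x1)
E
```

```text
bar [ 0.48276784 -0.27233414] (482.6954345703125, -270.95220947265625) (48.583038330078125, 23.71366310119629) 10.043396949768066 axis deg -166.53172953145977 212
disc (483.448974609375, -277.45977783203125) 36.41837692260742
depth bar/disc [[ 0.48018771 -0.27279695  0.12328798]
 [ 0.50182179 -0.2621487   0.10068345]
 [ 0.47105146 -0.29629705  0.09796883]]
disc by depth [ 0.44917549 -0.31191168  0.09319362] [ 0.51807394 -0.24316029  0.10772682] [ 0.48229859 -0.27664114  0.09822177]
bar by depth [ 0.36523042 -0.28692639  0.11812857] [ 0.50949303 -0.10714354  1.04180349] [ 0.48011722 -0.26947922  0.15972295]
plug 357.6578947368421 283.82894736842104 [[ 0.43714679 -0.2933623   0.02995134]]
[[-9.61974177e-01  2.73140096e-01 -4.12303297e-04]
 [ 2.73140399e-01  9.61972662e-01 -1.70892166e-03]
 [-7.01505273e-05 -1.75655520e-03 -9.99998455e-01]]
```

View pics/c.png

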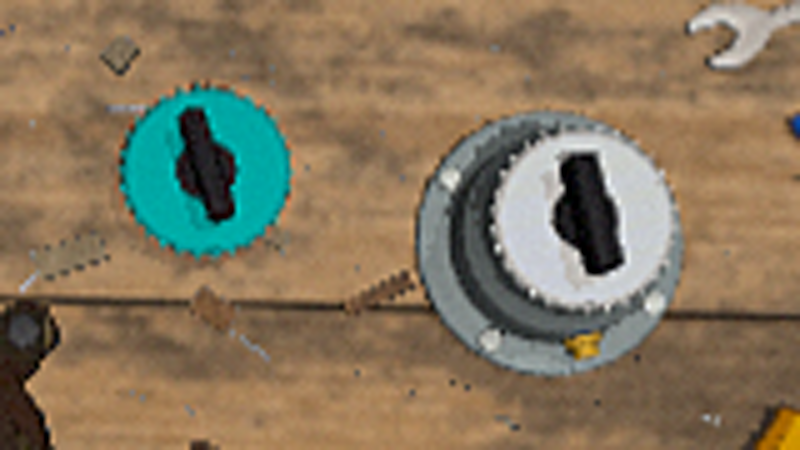

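The crop confirms the target: aluminium disc (r ≈ 37 mm, top at z ≈ 0.098, as it should be) with a black bar at about 12°. The brass plug is on the -x side and the turquoise cap is separate. I move above it by way of a waypoint.

```bash
python3 -m inch '[{"finger_gap": 1, "sx": -0.35, "sy": -0.342, "sz": -0.03, "yaw": 1.4}, {"finger_gap": 1, "sx": -0.35, "sy": -0.342, "sz": -0.03, "yaw": 1.4}, {"finger_gap": 1, "sx": -0.35, "sy": -0.342, "sz": -0.03, "yaw": 1.4}, {"finger_gap": 1, "sx": -0.35, "sy": -0.342, "sz": -0.03, "yaw": 1.4}, {"finger_gap": 1, "sx": -0.35, "sy": -0.342, "sz": -0.03, "yaw": 1.4}, {"finger_gap": 1, "sx": -0.35, "sy": -0.342, "sz": -0.03, "yaw": 1.4}, {"finger_gap": 1, "sx": -0.35, "sy": -0.342, "sz": -0.03, "yaw": 1.4}, {"finger_gap": 1, "sx": -0.539, "sy": -0.783, "sz": -0.02, "yaw": 2.656}, {"finger_gap": 1, "sx": -0.539, "sy": -0.783, "sz": -0.02, "yaw": 2.656}, {"finger_gap": 1, "sx": -0.539, "sy": -0.783, "sz": -0.02, "yaw": 2.656}, {"finger_gap": 1, "sx": -0.539, "sy": -0.783, "sz": -0.02, "yaw": 2.656}, {"finger_gap": 1, "sx": -0.539, "sy": -0.783, "sz": -0.02, "yaw": 2.656}, {"finger_gap": 1, "sx": -0.539, "sy": -0.783, "sz": -0.02, "yaw": 2.656}, {"finger_gap": 1, "sx": -0.539, "sy": -0.783, "sz": -0.02, "yaw": 2.656}, {"finger_gap": 1, "sx": -0.539, "sy": -0.783, "sz": -0.02, "yaw": 2.656}, {"finger_gap": 1, "sx": -0.539, "sy": -0.783, "sz": -0.02, "yaw": 2.656}, {"finger_gap": 1, "sx": -0.539, "sy": -0.783, "sz": -0.02, "yaw": 2.656}]'
python3 - <<'E'
from h import *
s=arm.state();print(s["t"],s["joint_positions"].round(2),s["tool_pos"],rot(s["eef_rot"]).round(3),s["ft_force"])
a=snapshot("wrist");save(a,"w1.png");print(a["position"])
import pickle;pickle.dump(a,open("w.pkl","wb"))
E
```

```text
t: 2.22
tool_pos: [0.4811, -0.2779, 0.2508]
eef_rot: [0.001, 0.995, 0.102, -0.001]
ft_force: [0.8, 0.1, -0.0]
finger_gap: 0.995
finger_force: 0.0
2.225 [-0.32  0.33  0.96  1.76 -0.28  1.21 -0.65] [ 0.48110287 -0.27785783  0.25082725] [[ 0.979  0.202 -0.002]
 [ 0.202 -0.979 -0.002]
 [-0.002  0.001 -1.   ]] [ 0.83602649  0.07926377 -0.02202993]
[ 0.56329775 -0.26085167  0.39261895]
```

View pics/w1.png

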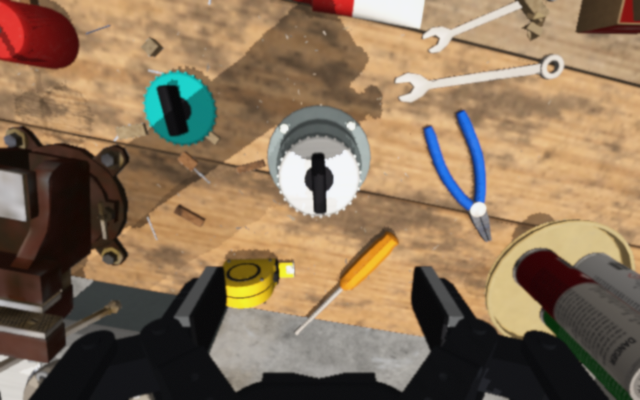

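The wrist view shows the cap's bar at (319,182), nearly vertical in the image and so close to aligned with the tool's x. I refine it.

```bash
python3 - <<'E'
from h import *
import pickle
a=pickle.load(open("w.pkl","rb"));f=a["frame"].astype(int)
vv,uu=np.mgrid[:400,:640]
near=np.hypot(uu-319,vv-183)<38
m=((f.max(2)<70)&near).astype(np.uint8)
n,l,st,c=cv2.connectedComponentsWithStats(m);i=1+st[1:,4].argmax()
ys,xs=np.where(l==i);print(st[i])
# row-wise mid-line away from the hub, bar top
P=onz(a,np.c_[xs,ys],.125)[:,:2]
print("ext",cv2.minAreaRect((P*1000).astype(np.float32)))
y0,y1=ys.min(),ys.max()
pts=[(xs[ys==r].mean(),r) for r in range(y0+2,y1-1) if np.ptp(xs[ys==r])<17]
q=onz(a,pts,.125)[:,:2];vx,vy,x,y=cv2.fitLine(q.astype(np.float32),cv2.DIST_L2,0,.01,.01).ravel();print("line",np.degrees(np.arctan2(vy,vx)),len(pts))
ct=cv2.morphologyEx(((f.min(2)>190)&near).astype(np.uint8),cv2.MORPH_CLOSE,np.ones((9,9)))
dd=bydepth(a,np.c_[uu[near],vv[near]])
t=dd[(dd[:,2]>.09)&(dd[:,2]<.106)];print("disc",(t.min(0)+t.max(0))/2,np.ptp(t,axis=0),np.median(t[:,2]))
t=dd[(dd[:,2]>.118)&(dd[:,2]<.14)];print("bar",(t.min(0)+t.max(0))/2,t.mean(0),np.ptp(t,axis=0),np.median(t[:,2]))
E
```

```text
[306 153  26  60 945]
ext ((488.8642883300781, -276.3822326660156), (51.9664421081543, 21.21990394592285), 11.614742279052734)
line 14.026185 36
disc [ 0.48168285 -0.27888908  0.09968789] [0.07090652 0.07155916 0.01177606] 0.09736281943494207
bar [ 0.48671852 -0.27709303  0.12329076] [ 0.48793656 -0.27670302  0.12572533] [0.04900928 0.02190239 0.01023517] 0.12597235147605254
```

```bash
python3 -m inch '[{"finger_gap": 0.6, "sx": 0.003, "sz": 0.06, "yaw": -0.02}, {"finger_gap": 0.6, "sx": 0.003, "sz": 0.11, "yaw": -0.02}, {"finger_gap": 0.6, "sx": 0.003, "sz": 0.135, "yaw": -0.02}, {"finger_gap": 0.6, "sx": 0.003, "sz": 0.147, "yaw": -0.02}, {"finger_gap": 0.6, "sx": 0.003, "sz": 0.147, "yaw": -0.02}, {"finger_gap": 0.25, "sx": 0.003, "sz": 0.147, "yaw": -0.02}, {"finger_gap": 0.25, "sx": 0.003, "sz": 0.147, "yaw": -0.02}, {"finger_gap": 0.25, "sx": 0.003, "sz": 0.147, "yaw": -0.02}]' 20
python3 - <<'E'
from h import *
s=arm.state();print(s["tool_pos"],s["ft_force"],s["moment"],s["finger_gap"])
save(snapshot("wrist"),"w2.png")
E
```

```text
t: 3.28
tool_pos: [0.4855, -0.2747, 0.1049]
eef_rot: [0.0, 0.993, 0.114, 0.001]
ft_force: [-0.2, 0.0, -0.4]
finger_gap: 0.253
finger_force: 0.0
[ 0.48550845 -0.27473005  0.10493615] [-0.22141749  0.01115877 -0.44733054] [ 0.01937372  0.00042082 -0.01638491] 0.25324093356049293
```

View pics/w2.png

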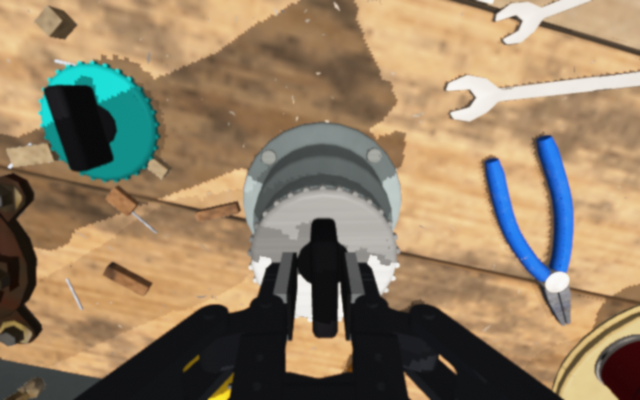

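The fingers straddle the bar at (323,275), with the pads at x ≈ 290 and 350 px. I close at 20 N.

```bash
python3 -m inch '[{"finger_gap": 0, "sy": 0.002, "sz": 0.001}, {"finger_gap": 0, "sy": 0.002, "sz": 0.001}, {"finger_gap": 0, "sy": 0.002, "sz": 0.001}, {"finger_gap": 0, "sy": 0.002, "sz": 0.001}, {"finger_gap": 0, "sy": 0.002, "sz": 0.001}]' 20
python3 -c "
from h import *
s=arm.state();print(s['moment'],s['joint_positions'].round(2))"
```

```text
t: 3.95
tool_pos: [0.4858, -0.2759, 0.1041]
eef_rot: [-0.001, 0.993, 0.114, 0.0]
ft_force: [-1.6, 3.0, 8.1]
finger_gap: 0.138
finger_force: 22.1
[0.62392632 0.38242761 0.01849386] [-0.19  0.5   0.83  1.9  -0.46  0.94 -0.49]
```

```bash
for i in 1; do python3 -m inch '[{"finger_gap": 0, "sz": -0.001, "yaw": 0.08}, {"finger_gap": 0, "sz": -0.001, "yaw": 0.16}, {"finger_gap": 0, "sz": -0.001, "yaw": 0.24}, {"finger_gap": 0, "sz": -0.001, "yaw": 0.24}]'; python3 -c "
from h import *
print(arm.state()['moment'])"; done; python3 -m inch '[{"finger_gap": 0, "yaw": 0.07}, {"finger_gap": 0, "yaw": 0.14}, {"finger_gap": 0, "yaw": 0.14}]'; python3 -c "
from h import *
print(arm.state()['moment'])"
```

```text
t: 4.45
tool_pos: [0.4857, -0.2766, 0.1042]
eef_rot: [0.0, 1.0, -0.005, -0.0]
ft_force: [-0.5, 0.2, -1.3]
finger_gap: 0.135
finger_force: 21.0
[-0.04139572 -0.11837169 -0.00418664]
t: 4.82
tool_pos: [0.4856, -0.2766, 0.1042]
eef_rot: [0.0, 0.997, -0.075, -0.0]
ft_force: [1.0, -0.7, -1.2]
finger_gap: 0.133
finger_force: 20.9
[-0.05544517 -0.08581297 -0.02345901]
```

```bash
python3 -m inch '[{"finger_gap": 0, "yaw": 0.06}, {"finger_gap": 0, "yaw": 0.11}, {"finger_gap": 0, "yaw": 0.11}]'; python3 -c "
from h import *
print(arm.state()['moment'])"; python3 -m inch '[{"finger_gap": 0, "yaw": 0.05}, {"finger_gap": 0, "yaw": 0.1}, {"finger_gap": 0, "yaw": 0.1}]'; python3 -c "
from h import *
print(arm.state()['moment'])"
```

```text
t: 5.2
tool_pos: [0.4855, -0.2765, 0.1042]
eef_rot: [-0.0, 0.992, -0.129, -0.0]
ft_force: [-0.0, 0.3, -0.7]
finger_gap: 0.134
finger_force: 20.9
[-0.06763823 -0.12805933  0.03656121]
t: 5.58
tool_pos: [0.4855, -0.2765, 0.1042]
eef_rot: [-0.0, 0.984, -0.179, -0.0]
ft_force: [-0.2, -0.4, -0.9]
finger_gap: 0.134
finger_force: 20.9
[ 0.00903888 -0.05245003 -0.04918971]
```

```bash
python3 - <<'E'
from h import *
save(snapshot("wrist"),"w3.png")
E
```

```text
(no output)
```

View pics/w3.png

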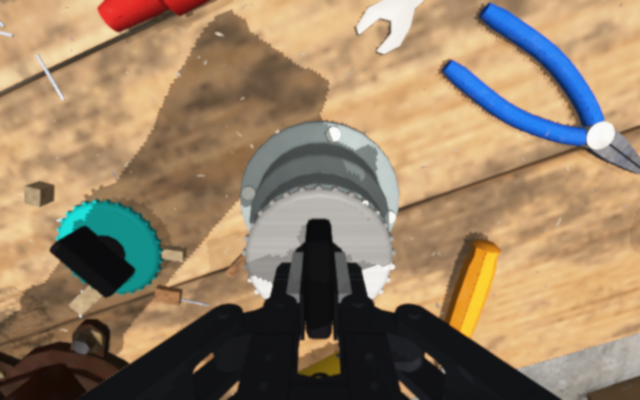

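The bar at (319,280) is still aligned with the fingers, so the cap has followed 34° with no resistance. I carry on this way.

```bash
python3 -m inch '[{"finger_gap": 0, "yaw": 0.08}, {"finger_gap": 0, "yaw": 0.16}, {"finger_gap": 0, "yaw": 0.22}, {"finger_gap": 0, "yaw": 0.22}]'; python3 -c "
from h import *
print(arm.state()['moment'])"; python3 -m inch '[{"finger_gap": 0, "yaw": 0.08}, {"finger_gap": 0, "yaw": 0.15}, {"finger_gap": 0, "yaw": 0.2}, {"finger_gap": 0, "yaw": 0.2}]'; python3 -c "
from h import *
print(arm.state()['moment'],arm.state()['joint_positions'].round(2))"
```

```text
t: 6.12
tool_pos: [0.4855, -0.2765, 0.1042]
eef_rot: [0.0, 0.958, -0.286, -0.0]
ft_force: [-0.4, 0.5, -0.9]
finger_gap: 0.135
finger_force: 20.9
[-0.08392301 -0.05839426  0.01587421]
t: 6.62
tool_pos: [0.4855, -0.2765, 0.1042]
eef_rot: [0.0, 0.925, -0.38, -0.0]
ft_force: [0.3, 1.1, -0.7]
finger_gap: 0.137
finger_force: 20.9
[-0.00928145 -0.03315235 -0.02101018] [-0.34  0.63  1.08  1.91 -0.66  1.01 -1.32]
```

It has turned 58° freely. Now a gentle test lift of 4 mm.

```bash
python3 -m inch '[{"finger_gap": 0, "sz": -0.002}, {"finger_gap": 0, "sz": -0.004}, {"finger_gap": 0, "sz": -0.004}]'; python3 -m inch '[{"finger_gap": 0, "sz": -0.003}, {"finger_gap": 0, "sz": -0.005}, {"finger_gap": 0, "sz": -0.005}]'
```

```text
t: 7.0
tool_pos: [0.4856, -0.2765, 0.1084]
eef_rot: [-0.0, 0.925, -0.381, 0.0]
ft_force: [0.1, 0.7, -1.8]
finger_gap: 0.132
finger_force: 20.8
t: 7.38
tool_pos: [0.4857, -0.2766, 0.1135]
eef_rot: [-0.0, 0.925, -0.381, 0.0]
ft_force: [-0.2, 0.5, -2.2]
finger_gap: 0.139
finger_force: 20.8
```

It carries about the cap's weight (≈ 2 N) with no resistance, so it is unlocked. I lift on to 100 mm.

```bash
python3 -m inch '[{"finger_gap": 0, "sz": -0.01}, {"finger_gap": 0, "sz": -0.025}, {"finger_gap": 0, "sz": -0.045}, {"finger_gap": 0, "sz": -0.065}, {"finger_gap": 0, "sz": -0.08}, {"finger_gap": 0, "sz": -0.09}, {"finger_gap": 0, "sz": -0.09}, {"finger_gap": 0, "sz": -0.09}]'
python3 - <<'E'
from h import *
a=snapshot("side")
cv2.imwrite("pics/e.png",cv2.resize(a["frame"][120:320,260:500],None,fx=2.5,fy=2.5)[:,:,::-1])
E
```

```text
t: 8.38
tool_pos: [0.4853, -0.2761, 0.2027]
eef_rot: [-0.0, 0.925, -0.381, -0.001]
ft_force: [1.3, 0.3, -2.2]
finger_gap: 0.134
finger_force: 20.9
```

View pics/e.png

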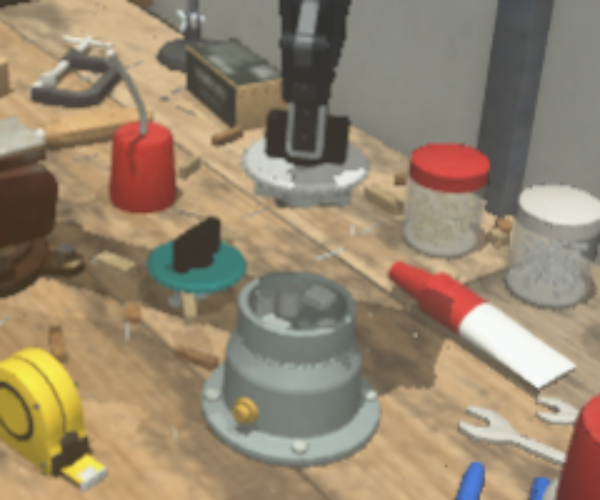

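The cap, at (305,170) in the crop, hangs upright in the gripper about 10 cm above the open neck at (297,300), and the other things are undisturbed. I hand the job in.

```bash
python3 -c "
from h import *
print(arm.job_done())"
```

```text
the job is handed in; nothing more can be done
None
```

I handed the job in: the cap unlocked clockwise (seen from above), turning about 58° with no resistance, and is held upright about 10 cm above the open neck, with the oil can, tape measure and glue tube left where they were.

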